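# Slide the clamp nut back into its case pocket and press it home

### The arm

A 7-joint arm with a two-finger parallel gripper is mounted at the origin on the work surface. World frame = base frame: x ahead of the robot, y to its left, z up, the work surface at z = 0. Lengths are in m, angles in rad, forces in N, time in s.
With the tool pointing down it reaches from about 0.425 to 0.925 m from the base axis. Payload 6.8 kg.
Tool frame: the origin (TCP) lies on the centre line of the jaws, within the pads' length; the fingertips stand ahead of it and the grasp point (between the pads) lies 5 mm behind it (ctrl.tips_ahead is the x of the fingertips in the tool frame, in m); x points along the fingers, y is the direction in which the jaws open and shut, and the axes are right-handed (so a half turn about x gives the same grasp; the last joint's range is limited). The gripper opens to 85 mm and grips with 20 to 120 N. Pads are 22 mm wide; open, the fingers measure 114 mm over their backs; the gripper's body (76 mm by 85 mm) begins 54 mm behind the grasp point. The pads swing forward as they close: fully open they stand 13 mm farther back than shut.
Start: joints at [-1.379, 0.477, 0.022, 1.555, -0.011, 1.109, -0.083], TCP at [0.199, 0.645, 0.245] pointing down, gripper open.
Joint ranges: [-2.96, 2.96], [-0.34, 2.1], [-1.41, 1.46], [0.24, 2.44], [-1.37, 4.51], [0.17, 1.92], [-2.96, 2.96]. Speed limits (rad/s): [2.39, 2.39, 3.14, 3.14, 3.14, 3.14, 3.14].

### API

Orientations are given as a unit quaternion [x, y, z, w].
In Python, from bench import ctrl gives the robot as it stands.
- The arm moves only by the tool apply_moves, never from a script. Its argument "deltas" is a list of rows, each a list of 2 entries, a list of its own where there are three numbers: the shift along the tool's x, y, z in cm, then the turn, a rotation vector about the tool's x, y, z in degrees. A call has exactly 10 rows; each row is the pose to reach, as a shift and turn from the pose commanded when the call began, along the tool's axes at that moment; what a row does not reach only later rows make up. A row lasts 1/8 s, in which the tool goes at most 62.5 mm and 10.7 degrees, less where a joint would pass 70% of its speed; a pose out of reach is approached as far as the arm can. A call with a gripper value outside its range is refused whole. "fingers" is the closure, from -1 (fully open) to 1 (shut), set as the call begins (left out, the last holds). The fingers move at their own pace and stop on an object; "squeeze" is the grip in N (left out, the last holds). Time passes only in rows, so rows that repeat a pose let the fingers close, or fill a call up. It gives the time, the measured TCP pose, the force and the opening at its end, in the units of the state.
- ctrl.sense(): the state, without advancing time (a new reading comes with each control period).
- ctrl.capture(name): name is "scene" or "side" or "wrist"; returns the picture (420x560x3 uint8, red, green, blue); there is no depth.
- ctrl.camera_info(name): a dict with "camera_matrix" (3x3 intrinsics, pixels), "R" (3x3) and "t" (3): a world point X has camera coordinates R X + t. Camera axes: x right, y down, z forward; pixel columns grow to the right and rows downward; lengths in m; the calibration is good to about 2 mm. A picture is of the moment at which its call begins: read the wrist's pose just before it. camera_info takes no time and is no camera call; for the wrist camera it gives the pose at the moment of the call.
- ctrl.hand_in(): hands the job in, once; it reports no verdict.
The state is a dict: "time": time; "qpos": joint angles; "joint_vel": joint speeds; "tau": joint torques, N m; "tool_pos": TCP position; "orientation": TCP orientation; "wrist_force": force on the tool from outside, world axes, zero at the start; "moment": the same for the moment, N m; "finger_gap": finger opening in m.
Only numpy, scipy, OpenCV 4.12 (cv2) and the standard library are available. Lean on these libraries where they do the work, as an engineer would, in place of code of your own. Each camera call takes 0.05 s, during which the arm holds its last target.

### The job

The brass knurled nut has slipped out of its pocket and along the spindle channel of the blue insert, so the case will not shut. With closed fingertips resting lightly on top of it (about 4 N, never over 7), slide it back along the channel, without lifting it out, until it drops onto the raised lift pad in its round pocket; then press nut and pad fully down (about 17 N, never over 20) and let go. Do not touch the steel gauge arm, and leave the other tools in the case and everything on the bench where they are.

Things in the scene. Friction and masses are not known exactly. Their poses are not given: they have to be found in the camera images.
- nut_center (a point): Centre, half-way up, of the loose brass knurled nut: an upright-axis disc 20 mm wide, 12 mm high, about 26 g, flat top with a small dark hole. In the channel it stands 3 mm proud of the insert's top, too little to grip, with 0.75 mm of play each side. Brass slips on the insert (friction about 0.2) but not under rubbery fingertips: it follows a fingertip pressing its top with 2 to 6 N.
- pocket (a point): Fixed to the case: where the nut's centre is when the nut is fully home, on the axis of the round pocket, 10 mm below the insert's top. Its axes are the case's: z up, y along the channel, which leaves the pocket towards +y. The pocket is 21.5 mm wide; its solid bottom is 16 mm below the insert's top, 7 mm below the channel floor. Nothing but the nut and the lift pad moves here.
- channel_end (a point): Fixed to the case: the blind end of the channel, on its centre line, at the height of the insert's top. The channel is straight, 21.5 mm wide and 9 mm deep, and runs 122 mm from here to the pocket's axis. The nut starts somewhere along it, 55 to 106 mm from the pocket.
- case: Open grey case fixed to the bench, 200 mm (x) by 340 mm (y), rim 48 mm high, with a blue moulded insert whose top is 40 mm above the bench; mint-green lid folded flat beyond its far (+x) side. Origin: centre of the underside; x points away from the robot at yaw 0, z up. The channel floor is 31 mm, the pocket bottom 24 mm above the bench.
- gauge_arm: Steel jointed gauge arm clamped to the far left corner of the case, 250 mm high, fixed: same origin and axes as the case; its post stands at x 86, y 130 mm and its spindle at x 86, y 32 mm of the case, about 130 mm from the channel. Not to be touched.
- cutter_a: Bystander: lab cutter with a red ring, 50 mm long and 7 mm thick, lying in a slot of the insert. Origin: underside centre.
- cutter_b: Bystander: lab cutter with a blue ring, 50 mm long and 7 mm thick, lying in the next slot. Origin: underside centre.
- carver: Bystander: yellow stick 50 mm long and 7 mm thick, lying in the third slot. Origin: underside centre.
- flask_clamp: Bystander: gold-coloured flask clamp of two round plates 124 mm wide on three columns with wing nuts, 140 mm high, left on the bench. Origin: underside centre.
- stone_model: Bystander: pink base 75 by 85 mm with a cast of a tooth row, 44 mm high, left on the bench. Origin: underside centre.
- mixing_bowl: Bystander: green mixing bowl, 110 mm wide, 60 mm high, right on the bench. Origin: underside centre.
- spatula: Bystander: spatula 190 mm long lying right on the bench.
- polish_jar: Bystander: white jar with a blue cap, 64 mm wide, 70 mm high, left on the bench. Origin: underside centre.
- lift_pad (a joint): The pocket's floor, a black disc 19 mm wide with a pale ring, on a plunger in a stiff bush. 0: raised, its face 2.5 mm below the channel floor; 0.0045 m: fully down, flush with the pocket bottom. It stays where it is pushed and takes about 14 N to move, so the weight of the nut or a light touch does not lower it; no spring. It starts at 0 to 0.0008.
- relief (a point): Fixed to the case: on the pocket's axis, at the floor of the square finger relief around the pocket: 48 mm wide, its sides along the case's x and y, 5 mm below the insert's top. A nut that is home stands 1 mm proud of this floor. On the -y side the relief floor ends the channel with a stop 4 mm high, at which the sliding nut arrives right over the pocket and drops.
- nut: The same nut as a body. Origin: centre of its underside, z along its axis.

How it is judged:
At the end, for the whole second after the job is handed in: the nut lies in its pocket, centred within 2 mm, level within 0.1 rad, at rest, with the lift pad fully down (above 0.0041 m of 0.0045) and the nut within 0.8 mm of home (horizontal distance between nut_center and pocket below 0.002 m and z of nut_center in the frame of pocket below 0.0008 m and angle between nut_center's own z axis and vertical below 0.1 rad and linear speed of nut below 0.01 m/s and value of joint lift_pad above 0.0041 m); the robot touches nothing.
It fails at once if the nut is dragged along the channel (moving, and not yet dropped 1 mm) with over 8 N on it (z of nut_center in the frame of case above 0.036 m and linear speed of nut above 0.015 m/s and contact force between the fingers and nut above 8 N).
It fails at once if the nut, the case or its insert is pressed by the fingers with over 24 N (contact force between the fingers and nut above 24 N or contact force between the fingers and case above 24 N).
It fails at once if the nut is lifted more than 6 mm above the channel floor (z of nut_center in the frame of case above 0.043 m).
It fails at once if the gauge arm is touched with over 1 N (contact force between any of the fingers, the arm and gauge_arm above 1 N).
It fails at once if a bystander is shifted by more than 20 mm (distance of any of cutter_a, cutter_b, carver, flask_clamp, stone_model, mixing_bowl, spatula, polish_jar from where it was at the start of the episode above 0.02 m).
It also fails if it takes over 67 s, if anything falls off the work surface, if the arm or the gripper's body presses on something with over 40 N, if the wrist force passes 120 N, or if a joint passes its speed limit or range.

## Working session

There is one attempt and no reset: what is moved stays moved. The work goes in short steps, Python scripts to look and compute and a tool call to move; the robot and the scene stay as the last step left them, time stands still between calls to the robot, and variables do not carry over. Pictures are saved under pics/ and viewed, and the job is handed in when it is done.

Besides the shell and the picture viewer there is one more tool, called after "Request:" as a command line: name --argument value ..., lists and objects as JSON in quotes. apply_moves: Moves the arm, as the interface text tells. Its arguments: {"type":"object","properties":{"deltas":{"type":"array","items":{"type":"array"}},"fingers":{"type":"number"},"squeeze":{"type":"number"}},"required":["deltas"]}

```bash
mkdir -p pics; python3 - <<'E'
from bench import ctrl
import cv2
for n in ["scene","side","wrist"]:
    ci=ctrl.camera_info(n); im=ctrl.capture(n)
    cv2.imwrite(f"pics/{n}0.png",im[:,:,::-1]); print(n,ci)
print(ctrl.sense(),ctrl.tips_ahead)
E
```

```text
scene {'camera_matrix': array([[510.05102756,   0.        , 273.49318749],
       [  0.        , 510.05102756, 210.7582182 ],
       [  0.        ,   0.        ,   1.        ]]), 'R': array([[ 0.01827179,  0.99983094,  0.00205764],
       [ 0.81723876, -0.01374926, -0.5761352 ],
       [-0.5760095 ,  0.01220861, -0.81735182]]), 't': array([-0.06332852, -0.39607106,  1.76671376])}
side {'camera_matrix': array([[486.5381552 ,   0.        , 275.43529364],
       [  0.        , 486.5381552 , 208.3214825 ],
       [  0.        ,   0.        ,   1.        ]]), 'R': array([[ 0.88870532, -0.45820015, -0.01598397],
       [-0.27429966, -0.50343795, -0.81933505],
       [ 0.3673725 ,  0.73253182, -0.57309212]]), 't': array([-0.42650205,  0.20593422,  1.18764244])}
wrist {'camera_matrix': array([[353.54750126,   0.        , 275.73352811],
       [  0.        , 353.54750126, 204.77538286],
       [  0.        ,   0.        ,   1.        ]]), 'R': array([[ 0.29431206,  0.95570865, -0.00117551],
       [ 0.92018232, -0.28303899,  0.2704689 ],
       [ 0.25815676, -0.08068394, -0.96272799]]), 't': array([-0.67274607, -0.03538611,  0.37901768])}
{'time': 0.15, 'qpos': array([-1.37910618,  0.47762287,  0.02236764,  1.55614772, -0.01147181,
        1.10929481, -0.08309849]), 'joint_vel': array([-0.00042104, -0.00317991,  0.00093241, -0.00418195,  0.00041317,
        0.00101515, -0.00075799]), 'tau': array([ 2.75682847e-03, -5.96923006e+01,  1.61009409e+00, -2.81490415e+01,
        1.26760761e-02,  6.50112765e-03,  7.65972970e-06]), 'tool_pos': array([0.19924406, 0.64450695, 0.24457334]), 'orientation': array([ 0.10511584,  0.69920438, -0.10606502,  0.69915242]), 'wrist_force': array([-0.3660617 , -0.27530021,  0.18869221]), 'moment': array([ 0.01747763, -0.0255909 , -0.08247403]), 'finger_gap': 0.08537258417903194} 0.014
```

View pics/scene0.png

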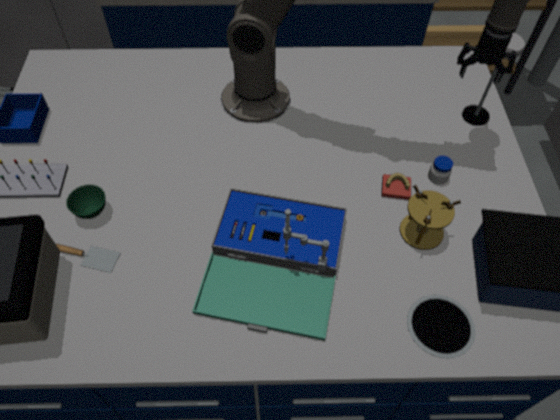

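View pics/side0.png

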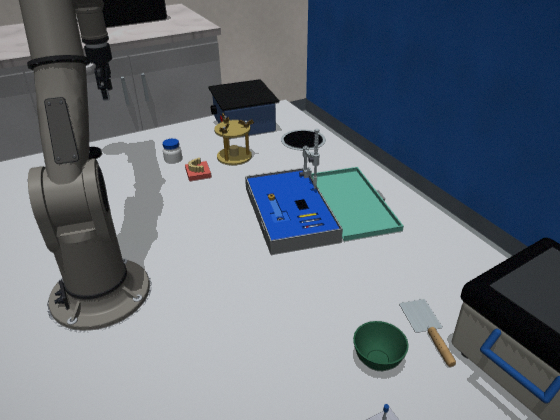

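View pics/wrist0.png

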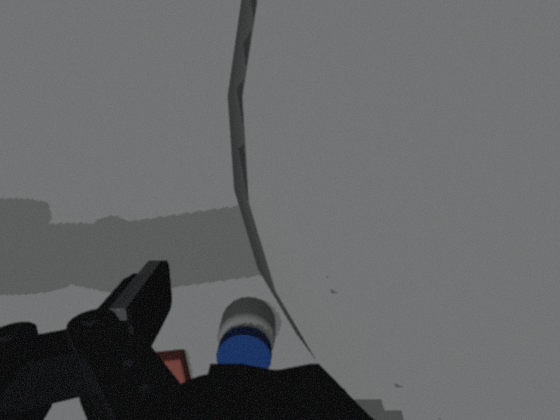

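The case is around scene pixel (280,232), with the nut near (300,217). Next I'll zoom in and fit the case pose.

```bash
python3 - <<'E'
import cv2
a=cv2.imread("pics/scene0.png")[180:285,200:360]; cv2.imwrite("pics/sc_z.png",cv2.resize(a,None,fx=5,fy=5,interpolation=cv2.INTER_CUBIC))
a=cv2.imread("pics/side0.png")[160:260,235:350]; cv2.imwrite("pics/sd_z.png",cv2.resize(a,None,fx=6,fy=6,interpolation=cv2.INTER_CUBIC))
E
```

```text
(no output)
```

View pics/sc_z.png

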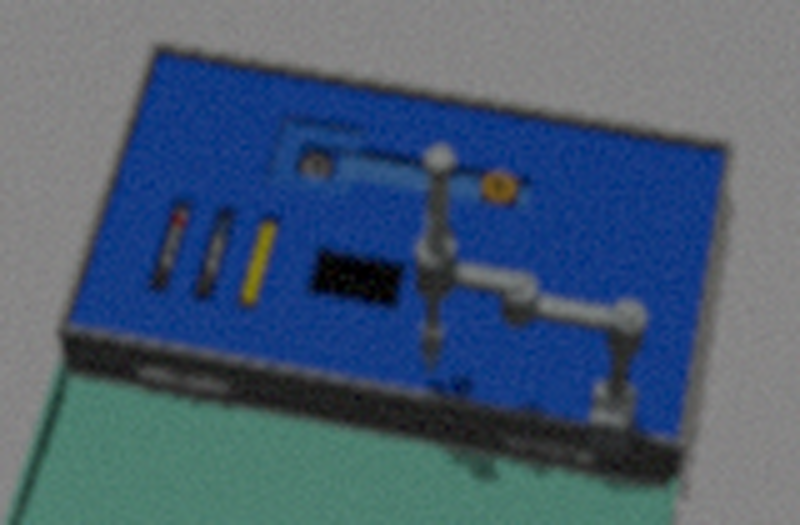

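View pics/sd_z.png

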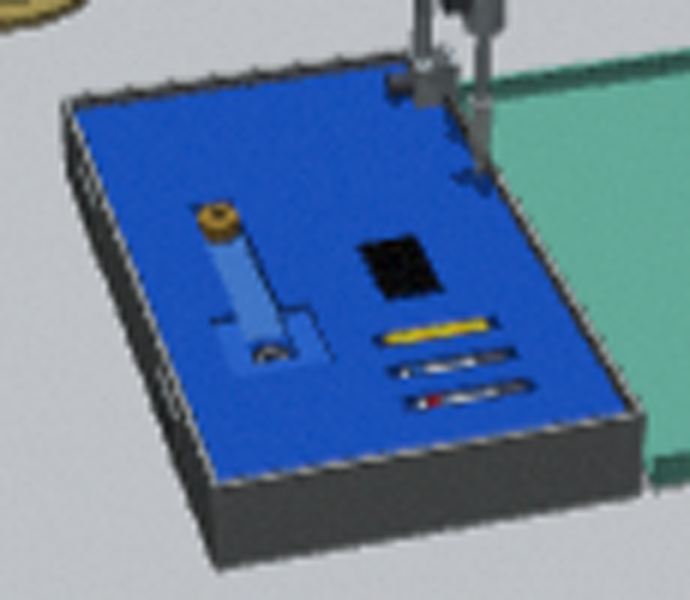

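```bash
cat > h.py <<'E'
import numpy as np
from bench import ctrl
def ray(n,u,v,z,ci=None):
    c=ci or ctrl.camera_info(n); d=c['R'].T@np.linalg.solve(c['camera_matrix'],[u,v,1]); o=-c['R'].T@c['t']
    return o+d*(z-o[2])/d[2]
def proj(n,X,ci=None):
    c=ci or ctrl.camera_info(n); p=c['camera_matrix']@(c['R']@np.array(X)+c['t']); return p[:2]/p[2]
E
python3 - <<'E'
from h import *
S=lambda x,y:(200+(x+.5)/5-.5,180+(y+.5)/5-.5)
D=lambda x,y:(235+(x+.5)/6-.5,160+(y+.5)/6-.5)
for nm,n,p,z in [("rim-near-y","scene",S(157,48),.048),("rim near+y","scene",S(728,147),.048),("rim far-y","scene",S(62,332),.048),("rim far+y","scene",S(683,440),.048),
 ("nut","scene",S(499,187),.043),("pad","scene",S(317,163),.0285),
 ("rim-near-y","side",D(213,484),.048),("rim near+y","side",D(68,102),.048),("rim far-y","side",D(642,414),.048),("nut","side",D(219,213),.043),("pad","side",D(270,353),.0285)]:
    print(nm,n,ray(n,*p,z).round(4))
print(ray("scene",*S(157,48),.048)-ray("scene",*S(728,147),.048))
E
```

```text
rim-near-y scene [ 0.4412 -0.0675  0.048 ]
rim near+y scene [0.5167 0.2553 0.048 ]
rim far-y scene [ 0.6318 -0.1126  0.048 ]
rim far+y scene [0.7028 0.2134 0.048 ]
nut scene [0.5384 0.1257 0.043 ]
pad scene [0.5102 0.0241 0.0285]
rim-near-y side [ 0.4298 -0.0685  0.048 ]
rim near+y side [0.5068 0.2533 0.048 ]
rim far-y side [ 0.6209 -0.1152  0.048 ]
nut side [0.5319 0.1277 0.043 ]
pad side [0.5085 0.0288 0.0285]
[-0.07554431 -0.32280819  0.        ]
```

```bash
python3 - <<'E'
from h import *
from scipy.spatial.transform import Rotation as R
s=ctrl.sense(); T=R.from_quat(s['orientation']).as_matrix(); print(T.round(3))
c=ctrl.camera_info("wrist"); o=-c['R'].T@c['t']; print("cam",o, "in tool",T.T@(o-s['tool_pos']))
print("case y in tool",T.T@[-np.sin(np.radians(-13.2)),np.cos(np.radians(13.2)),0])
nut=np.array([.535,.127,.043]);pad=np.array([.509,.0265,.0285]);
t=(nut+pad)/2+[0,0,0]; t[2]=.2
print("to above mid, tool cm",T.T@(t-s['tool_pos'])*100)
# predicted pixels if translated there
dt=t-s['tool_pos']; ci=dict(camera_matrix=c['camera_matrix'],R=c['R'],t=c['t']-c['R']@dt)
print(proj("wrist",nut,ci),proj("wrist",pad,ci))
E
```

```text
[[-0.     0.295  0.955]
 [-0.001  0.955 -0.295]
 [-1.    -0.001  0.   ]]
cam [0.1327276  0.66356317 0.37380097] in tool [-0.12923443 -0.00160932 -0.06916091]
case y in tool [-0.0013439  0.9975924 -0.0693369]
to above mid, tool cm [  4.52325047 -44.70645164  47.60183483]
[340.1379541  189.03210678] [218.27316552 190.5077545 ]
```

Request:
apply_moves --deltas '[[[0, -3, 3.2], [0, 0, 0]], [[0, -7, 7.5], [0, 0, 0]], [[0, -11, 11.8], [-1, 0, 0]], [[0, -15, 16], [-2, 0, 0]], [[0, -19, 20.3], [-3, 0, 0]], [[0, -23, 24.5], [-4, 0, 0]], [[0, -27, 28.8], [-4, 0, 0]], [[0, -31, 33], [-4, 0, 0]], [[0, -35, 37.3], [-4, 0, 0]], [[0, -39, 41.5], [-4, 0, 0]]]' --fingers 1 --squeeze 20

```text
time: 1.4
tool_pos: [0.4812, 0.148, 0.2454]
orientation: [0.081, 0.702, -0.081, 0.703]
wrist_force: [1.3, 0.6, 0.8]
finger_gap: 0.0001
```

Request:
apply_moves --deltas '[[[0, -1.5, 1.5], [0, 0, 0]], [[0, -3.5, 3], [0, 0, 0]], [[1, -5, 4.5], [0, 0, 0]], [[2.5, -6, 5.6], [0, 0, 0]], [[4, -6, 5.6], [0, 0, 0]], [[4.5, -6, 5.6], [0, 0, 0]], [[4.5, -6, 5.6], [0, 0, 0]], [[4.5, -6, 5.6], [0, 0, 0]], [[4.5, -6, 5.6], [0, 0, 0]], [[4.5, -6, 5.6], [0, 0, 0]]]'

```text
time: 2.65
tool_pos: [0.5217, 0.0787, 0.2006]
orientation: [0.081, 0.702, -0.081, 0.703]
wrist_force: [0.3, 0.9, -0.7]
finger_gap: -0.0005
```

```bash
python3 - <<'E'
from h import *
import cv2,pickle
s=ctrl.sense();c=ctrl.camera_info("wrist");im=ctrl.capture("wrist")[:,:,::-1]
cv2.imwrite("pics/w1.png",im);pickle.dump((s,c),open("w1.pkl","wb"))
print(s['tool_pos'],s['orientation'],s['wrist_force'],s['finger_gap'])
E
```

```text
[0.5216532  0.07870427 0.20063553] [ 0.08119817  0.70223304 -0.08094901  0.70265416] [ 0.31555433  0.9147543  -0.67573564] -0.0004862377537268712
```

View pics/w1.png

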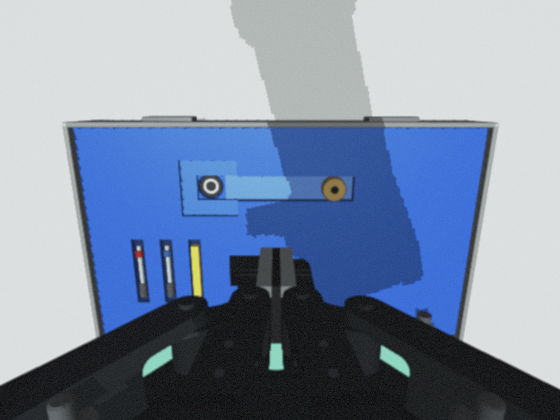

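```bash
python3 - <<'E'
from h import *
import cv2,pickle
s,c=pickle.load(open("w1.pkl","rb"))
im=cv2.imread("pics/w1.png").astype(int)
b,g,r=im[...,0],im[...,1],im[...,2]
def cen(m,x0,x1,y0,y1):
    k=np.zeros_like(m);k[y0:y1,x0:x1]=m[y0:y1,x0:x1]
    ys,xs=np.nonzero(k);return len(xs),xs.mean(),ys.mean(),xs.min(),xs.max(),ys.min(),ys.max()
n=cen((r>b+20),318,352,172,206);print("nut",n)
p=cen((b+g+r>400)&(r>120),198,224,174,200);print("ring",p)
print("nut w",ray(0,n[1],n[2],.0415,c),"range",ray(0,n[3],n[2],.043,c),ray(0,n[4],n[2],.043,c))
print("pad w",ray(0,p[1],p[2],.0285,c))
# rim corners for yaw
print("rim", ray(0,65,123,.048,c),ray(0,497,123,.048,c))
for nm,px in [("relief TL",(179,160)),("relief BL",(181,215)),("chan end T",(354,176)),("chan end B",(354,200))]:
    print(nm,ray(0,*px,.04,c).round(4))
a=im[150:220,170:370].astype(np.uint8);cv2.imwrite("pics/w1z.png",cv2.resize(a,None,fx=4,fy=4,interpolation=cv2.INTER_CUBIC))
E
```

```text
nut (405, np.float64(333.479012345679), np.float64(188.6172839506173), np.int64(322), np.int64(345), np.int64(178), np.int64(200))
ring (126, np.float64(210.6031746031746), np.float64(185.75396825396825), np.int64(203), np.int64(218), np.int64(178), np.int64(193))
nut w [0.53012197 0.12502111 0.0415    ] range [0.52755595 0.1155493  0.043     ] [0.53190157 0.13419385 0.043     ]
pad w [0.50671678 0.02256066 0.0285    ]
rim [ 0.4295665  -0.06932622  0.048     ] [0.50576403 0.25782118 0.048     ]
relief TL [0.4779 0.0059 0.04  ]
relief BL [ 0.5237 -0.0066  0.04  ]
chan end T [0.5238 0.1438 0.04  ]
chan end B [0.5442 0.1403 0.04  ]
```

View pics/w1z.png

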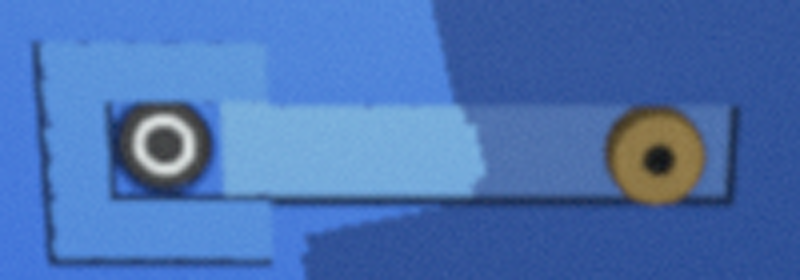

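Request:
apply_moves --deltas '[[[0, 1.5, 0], [0, 0, 0]], [[1, 3.5, -0.1], [0, 0, 0]], [[3, 4.8, -0.15], [0, 0, 0]], [[6, 4.8, -0.15], [0, 0, 0]], [[8.5, 4.8, -0.15], [0, 0, 0]], [[10.5, 4.8, -0.15], [0, 0, 0]], [[12, 4.8, -0.15], [0, 0, 0]], [[12.3, 4.8, -0.15], [0, 0, 0]], [[12.3, 4.8, -0.15], [0, 0, 0]], [[12.3, 4.8, -0.15], [0, 0, 0]]]'

```text
time: 3.95
tool_pos: [0.5315, 0.1259, 0.078]
orientation: [0.081, 0.702, -0.081, 0.703]
wrist_force: [0.7, 0.8, 0.8]
finger_gap: 0.0004
```

```bash
cat > look.py <<'E'
from h import *
import cv2,pickle,sys
k=sys.argv[1]
s=ctrl.sense();c=ctrl.camera_info("wrist");im=ctrl.capture("wrist")[:,:,::-1]
cv2.imwrite(f"pics/{k}.png",im);pickle.dump((s,c),open(f"{k}.pkl","wb"))
print(s['tool_pos'],s['orientation'],s['wrist_force'],s['finger_gap'])
from scipy.spatial.transform import Rotation as R
tip=s['tool_pos']+R.from_quat(s['orientation']).as_matrix()[:,0]*ctrl.tips_ahead
print("tip",tip,proj(0,tip,c)); print("nut@ .5308 .1255",proj(0,[.5308,.1255,.043],c),"pad",proj(0,[.5067,.0226,.0285],c))
E
python3 look.py w2
python3 -c "
import cv2
cv2.imwrite('pics/w2z.png',cv2.resize(cv2.imread('pics/w2.png')[150:350,150:420],None,fx=2.9,fy=2.9))"
```

```text
[0.53153339 0.12586154 0.07798847] [ 0.08140126  0.70200046 -0.08091144  0.70286736] [0.69717094 0.76582746 0.829661  ] 0.0003570396849555019
tip [0.53155155 0.1258692  0.06398848] [278.86733936 267.79528173]
nut@ .5308 .1255 [277.3972008 248.0041658] pad [ 81.08878218 237.44297713]
```

View pics/w2z.png

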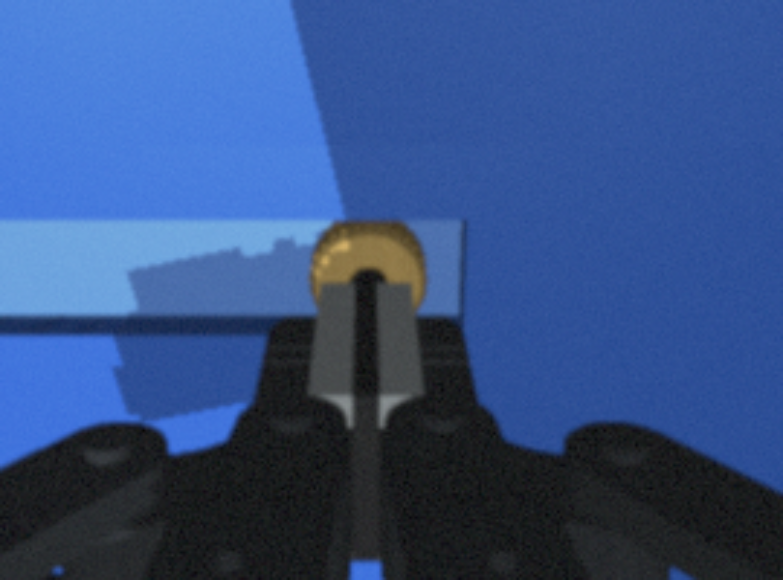

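Request:
apply_moves --deltas '[[[0.4, 0, 0], [0, 0, 0]], [[0.8, 0, 0], [0, 0, 0]], [[1.2, 0, 0], [0, 0, 0]], [[1.5, 0, 0], [0, 0, 0]], [[1.7, 0, 0], [0, 0, 0]], [[1.8, 0, 0], [0, 0, 0]], [[1.8, 0, 0], [0, 0, 0]], [[1.8, 0, 0], [0, 0, 0]], [[1.8, 0, 0], [0, 0, 0]], [[1.8, 0, 0], [0, 0, 0]]]'

```text
time: 5.25
tool_pos: [0.531, 0.1256, 0.0594]
orientation: [0.081, 0.702, -0.081, 0.702]
wrist_force: [-0.1, -0.5, 0.1]
finger_gap: -0.0002
```

Request:
apply_moves --deltas '[[[0.02, 0, 0], [0, 0, 0]], [[0.04, 0, 0], [0, 0, 0]], [[0.06, 0, 0], [0, 0, 0]], [[0.08, 0, 0], [0, 0, 0]], [[0.1, 0, 0], [0, 0, 0]], [[0.12, 0, 0], [0, 0, 0]], [[0.14, 0, 0], [0, 0, 0]], [[0.15, 0, 0], [0, 0, 0]], [[0.15, 0, 0], [0, 0, 0]], [[0.15, 0, 0], [0, 0, 0]]]'

```text
time: 6.5
tool_pos: [0.531, 0.1256, 0.0578]
orientation: [0.081, 0.702, -0.081, 0.702]
wrist_force: [-0.2, 0.9, -0.5]
finger_gap: 0.0
```

Request:
apply_moves --deltas '[[[0.01, 0, 0], [0, 0, 0]], [[0.02, 0, 0], [0, 0, 0]], [[0.03, 0, 0], [0, 0, 0]], [[0.04, 0, 0], [0, 0, 0]], [[0.05, 0, 0], [0, 0, 0]], [[0.06, 0, 0], [0, 0, 0]], [[0.07, 0, 0], [0, 0, 0]], [[0.07, 0, 0], [0, 0, 0]], [[0.07, 0, 0], [0, 0, 0]], [[0.07, 0, 0], [0, 0, 0]]]'

```text
time: 7.75
tool_pos: [0.531, 0.1256, 0.0571]
orientation: [0.081, 0.702, -0.081, 0.702]
wrist_force: [0.1, -0.1, 2.3]
finger_gap: -0.0002
```

```bash
cat > f.py <<'E'
from h import *
F=[];Z=[]
for i in range(4):
    s=ctrl.sense();F.append(s['wrist_force']);Z.append(s['tool_pos']);ctrl.capture("wrist")
s=ctrl.sense();F.append(s['wrist_force']);Z.append(s['tool_pos'])
print(s['time'],np.mean(F,0).round(2),np.std(F,0).round(2),np.mean(Z,0).round(5),s['tau'].round(2)[[1,3,5]])
E
python3 f.py
```

```text
7.95 [-0.45 -0.24  2.08] [0.83 0.34 0.37] [0.53101 0.12564 0.05716] [-50.26 -17.51  -0.19]
```

Request:
apply_moves --deltas '[[[0.01, 0, 0], [0, 0, 0]], [[0.01, 0, 0], [0, 0, 0]], [[0.01, 0, 0], [0, 0, 0]], [[0.01, 0, 0], [0, 0, 0]], [[0.01, 0, 0], [0, 0, 0]], [[0.01, 0, 0], [0, 0, 0]], [[0.01, 0, 0], [0, 0, 0]], [[0.01, 0, 0], [0, 0, 0]], [[0.01, 0, 0], [0, 0, 0]], [[0.01, 0, 0], [0, 0, 0]]]'

```text
time: 9.2
tool_pos: [0.5311, 0.1257, 0.0571]
orientation: [0.081, 0.702, -0.081, 0.702]
wrist_force: [-1.6, 0.8, 5.3]
finger_gap: 0.0001
```

```bash
python3 f.py
```

```text
9.4 [-1.31 -0.02  5.31] [0.49 0.47 0.46] [0.53105 0.12565 0.05712] [-48.79 -17.19  -0.42]
```

```bash
python3 - <<'E'
from h import *
from scipy.spatial.transform import Rotation as R
s=ctrl.sense(); T=R.from_quat(s['orientation']).as_matrix(); print(T.round(5))
for yaw in (12.9,13.1,13.2):
    u=-np.array([np.sin(np.radians(yaw)),np.cos(np.radians(yaw)),0]); print(yaw,(T.T@u*10).round(3))
E
```

```text
[[ 1.0000e-04  2.2804e-01  9.7365e-01]
 [ 1.4000e-04  9.7365e-01 -2.2804e-01]
 [-1.0000e+00  1.6000e-04  6.0000e-05]]
12.9 [-2.0e-03 -1.0e+01  4.9e-02]
13.1 [-2.0e-03 -1.0e+01  1.4e-02]
13.2 [-2.e-03 -1.e+01 -3.e-03]
```

Request:
apply_moves --deltas '[[[-0.004, 0, 0], [0, 0, 0]], [[-0.004, -0.06, 0], [0, 0, 0]], [[-0.004, -0.15, 0], [0, 0, 0]], [[-0.004, -0.25, 0], [0, 0, 0]], [[-0.004, -0.35, 0], [0, 0, 0]], [[-0.004, -0.45, 0], [0, 0, 0]], [[-0.004, -0.55, 0], [0, 0, 0]], [[-0.004, -0.65, 0], [0, 0, 0]], [[-0.004, -0.75, 0], [0, 0, 0]], [[-0.004, -0.8, 0], [0, 0, 0]]]'

```text
time: 10.65
tool_pos: [0.5292, 0.1178, 0.0571]
orientation: [0.081, 0.702, -0.081, 0.702]
wrist_force: [-0.1, 1.4, 4.7]
finger_gap: -0.0001
```

```bash
python3 f.py; python3 look.py w3; python3 -c "
import cv2
cv2.imwrite('pics/w3z.png',cv2.resize(cv2.imread('pics/w3.png')[150:350,150:420],None,fx=2.9,fy=2.9))"
```

```text
10.85 [0.46 1.24 4.97] [0.38 0.13 0.51] [0.52921 0.11777 0.05711] [-47.97 -15.76   0.13]
[0.52920283 0.11774468 0.05711888] [ 0.08117095  0.70238977 -0.0811642   0.70247581] [0.59823507 1.18245937 5.02427735] 0.0003366893785426385
tip [0.52920454 0.11774462 0.04311888] [278.81771149 267.86006977]
nut@ .5308 .1255 [296.6742782  267.31074234] pad [ 75.91482606 253.90359207]
```

View pics/w3z.png

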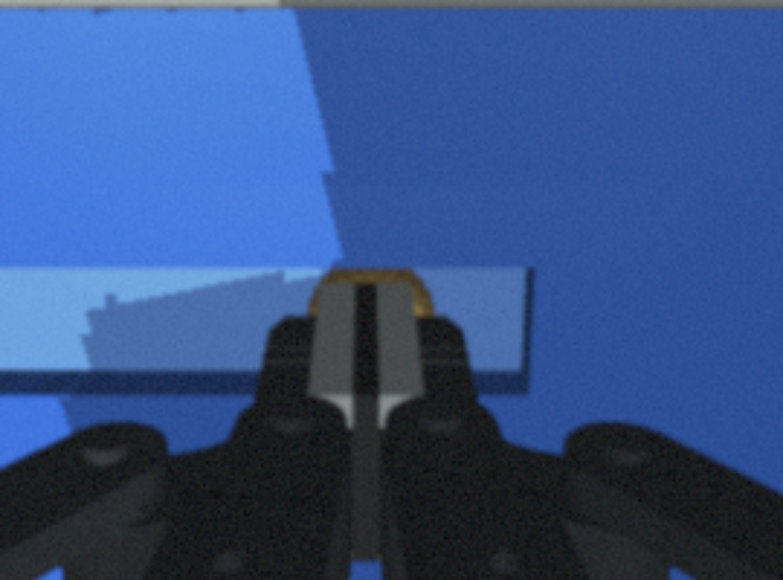

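The nut is following the fingers: it sits at zoom column 372, with the tips at 367.

Request:
apply_moves --deltas '[[[-0.003, -0.1, 0], [0, 0, 0]], [[-0.003, -0.22, 0], [0, 0, 0]], [[-0.003, -0.35, 0], [0, 0, 0]], [[-0.003, -0.48, 0], [0, 0, 0]], [[-0.003, -0.61, 0], [0, 0, 0]], [[-0.003, -0.74, 0], [0, 0, 0]], [[-0.003, -0.87, 0], [0, 0, 0]], [[-0.003, -1, 0], [0, 0, 0]], [[-0.003, -1.13, 0], [0, 0, 0]], [[-0.003, -1.25, 0], [0, 0, 0]]]'

```text
time: 12.15
tool_pos: [0.5263, 0.1056, 0.0571]
orientation: [0.081, 0.702, -0.081, 0.702]
wrist_force: [-0.3, 1.7, 4.9]
finger_gap: -0.0002
```

```bash
python3 f.py
```

```text
12.35 [0.34 1.   5.08] [0.54 0.36 0.27] [0.52628 0.10544 0.0571 ] [-47.42 -15.68   0.09]
```

Request:
apply_moves --deltas '[[[-0.002, -0.1, 0], [0, 0, 0]], [[-0.003, -0.22, 0], [0, 0, 0]], [[-0.003, -0.35, 0], [0, 0, 0]], [[-0.003, -0.48, 0], [0, 0, 0]], [[-0.004, -0.61, 0], [0, 0, 0]], [[-0.004, -0.74, 0], [0, 0, 0]], [[-0.004, -0.87, 0], [0, 0, 0]], [[-0.005, -1, 0], [0, 0, 0]], [[-0.005, -1.13, 0], [0, 0, 0]], [[-0.005, -1.25, 0], [0, 0, 0]]]'

```text
time: 13.6
tool_pos: [0.5234, 0.0934, 0.0571]
orientation: [0.081, 0.702, -0.081, 0.702]
wrist_force: [0.7, 1.6, 5.3]
finger_gap: 0.0
```

```bash
python3 f.py
```

```text
13.8 [0.36 0.9  5.44] [0.36 0.49 0.57] [0.52339 0.09327 0.05711] [-47.02 -15.62   0.07]
```

Request:
apply_moves --deltas '[[[-0.005, -0.1, 0], [0, 0, 0]], [[-0.005, -0.22, 0], [0, 0, 0]], [[-0.006, -0.35, 0], [0, 0, 0]], [[-0.006, -0.48, 0], [0, 0, 0]], [[-0.007, -0.61, 0], [0, 0, 0]], [[-0.007, -0.74, 0], [0, 0, 0]], [[-0.008, -0.87, 0], [0, 0, 0]], [[-0.009, -1, 0], [0, 0, 0]], [[-0.009, -1.13, 0], [0, 0, 0]], [[-0.01, -1.25, 0], [0, 0, 0]]]'

```text
time: 15.05
tool_pos: [0.5205, 0.0811, 0.0571]
orientation: [0.081, 0.703, -0.081, 0.702]
wrist_force: [-0.8, 0.4, 2.8]
finger_gap: 0.0003
```

```bash
python3 f.py; python3 look.py w4; python3 -c "
import cv2
cv2.imwrite('pics/w4z.png',cv2.resize(cv2.imread('pics/w4.png')[150:350,150:420],None,fx=2.9,fy=2.9))"
```

```text
15.25 [-0.34  0.15  2.85] [0.26 0.24 0.18] [0.52042 0.08102 0.05713] [-4.802e+01 -1.654e+01 -4.000e-02]
[0.52042778 0.08100781 0.0571251 ] [ 0.08108992  0.70254544 -0.08135556  0.70230735] [-0.06639651 -0.04560397  3.05584892] 0.0004250997635231111
tip [0.5204225  0.08100313 0.04312511] [278.86473876 267.86855127]
nut@ .5308 .1255 [381.90122922 267.73714677] pad [154.35568047 254.30337777]
```

View pics/w4z.png

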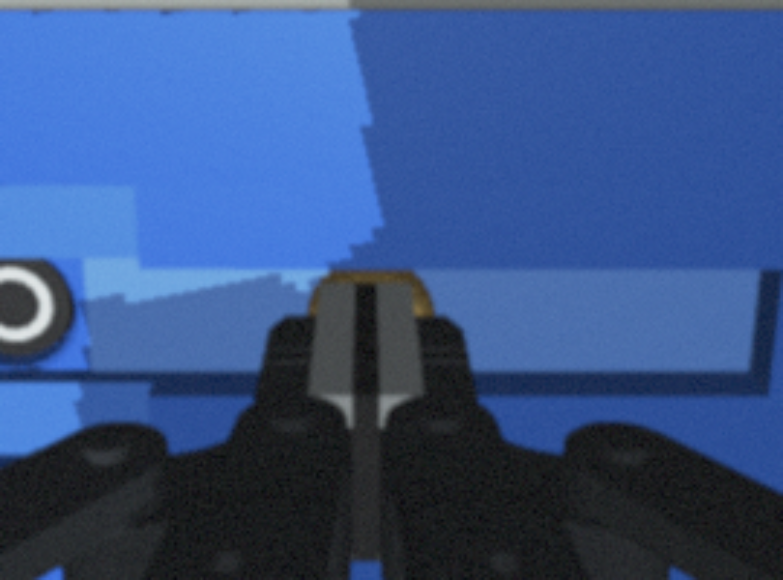

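The nut is still centred under the tips at zoom column 372, and the pad is coming up on the left.

Request:
apply_moves --deltas '[[[0.002, -0.1, 0], [0, 0, 0]], [[0.002, -0.22, 0], [0, 0, 0]], [[0.001, -0.35, 0], [0, 0, 0]], [[0.001, -0.48, 0], [0, 0, 0]], [[0, -0.61, 0], [0, 0, 0]], [[0, -0.74, 0], [0, 0, 0]], [[-0.001, -0.87, 0], [0, 0, 0]], [[-0.001, -1, 0], [0, 0, 0]], [[-0.002, -1.13, 0], [0, 0, 0]], [[-0.002, -1.25, 0], [0, 0, 0]]]'

```text
time: 16.55
tool_pos: [0.5176, 0.069, 0.0571]
orientation: [0.081, 0.703, -0.081, 0.702]
wrist_force: [-0.3, -0.2, -0.6]
finger_gap: 0.0002
```

```bash
python3 f.py
```

```text
16.75 [ 0.03 -0.18 -0.46] [0.32 0.42 0.33] [0.51765 0.06897 0.05717] [-48.85 -16.93   0.  ]
```

```bash
python3 look.py w5; python3 -c "
import cv2
cv2.imwrite('pics/w5z.png',cv2.resize(cv2.imread('pics/w5.png')[150:350,150:420],None,fx=2.9,fy=2.9))"
```

```text
[0.51773725 0.06911117 0.05720653] [ 0.08117295  0.70245533 -0.08117441  0.70240884] [ 0.26578689 -0.01762077  0.03552152] -0.00039543867827145286
tip [0.51773633 0.06911125 0.04320653] [278.87649103 267.94075849]
nut@ .5308 .1255 [409.34104615 267.54949472] pad [179.62251148 254.1308844 ]
```

View pics/w5z.png

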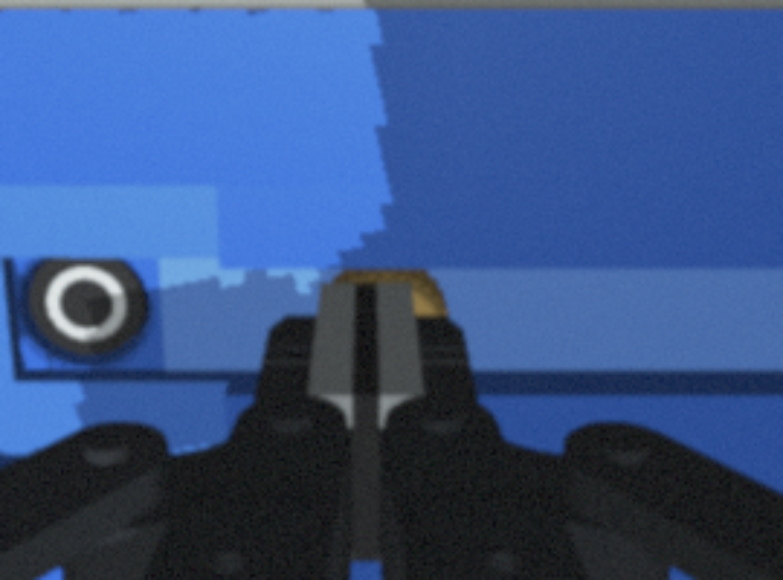

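The tips lost contact and the nut trails by about 2 mm. I'll move back over it and press again.

Request:
apply_moves --deltas '[[[-0.03, 0, 0], [0, 0, 0]], [[-0.03, 0.1, 0], [0, 0, 0]], [[-0.03, 0.2, 0], [0, 0, 0]], [[-0.02, 0.2, 0], [0, 0, 0]], [[-0.01, 0.2, 0], [0, 0, 0]], [[0, 0.2, 0], [0, 0, 0]], [[0.005, 0.2, 0], [0, 0, 0]], [[0.01, 0.2, 0], [0, 0, 0]], [[0.01, 0.2, 0], [0, 0, 0]], [[0.01, 0.2, 0], [0, 0, 0]]]'

```text
time: 18.05
tool_pos: [0.5182, 0.0711, 0.0571]
orientation: [0.081, 0.702, -0.081, 0.702]
wrist_force: [-0.2, 0.6, 0.6]
finger_gap: -0.0002
```

```bash
python3 f.py
```

```text
18.25 [-0.03 -0.01  0.65] [0.21 0.43 0.74] [0.51821 0.07108 0.05715] [-48.68 -16.97  -0.05]
```

Request:
apply_moves --deltas '[[[0.006, 0, 0], [0, 0, 0]], [[0.011, 0, 0], [0, 0, 0]], [[0.011, 0, 0], [0, 0, 0]], [[0.011, -0.05, 0], [0, 0, 0]], [[0.011, -0.15, 0], [0, 0, 0]], [[0.011, -0.25, 0], [0, 0, 0]], [[0.011, -0.35, 0], [0, 0, 0]], [[0.011, -0.45, 0], [0, 0, 0]], [[0.011, -0.55, 0], [0, 0, 0]], [[0.011, -0.65, 0], [0, 0, 0]]]'

```text
time: 19.5
tool_pos: [0.5169, 0.0648, 0.0571]
orientation: [0.081, 0.702, -0.081, 0.703]
wrist_force: [-0.1, 1.1, 4.0]
finger_gap: 0.0004
```

```bash
python3 f.py
```

```text
19.7 [0.2  0.62 4.77] [0.37 0.48 0.67] [0.51681 0.06468 0.05711] [-4.638e+01 -1.561e+01  4.000e-02]
```

Request:
apply_moves --deltas '[[[-0.002, -0.1, 0], [0, 0, 0]], [[-0.002, -0.2, 0], [0, 0, 0]], [[-0.002, -0.3, 0], [0, 0, 0]], [[-0.002, -0.4, 0], [0, 0, 0]], [[-0.002, -0.5, 0], [0, 0, 0]], [[-0.002, -0.6, 0], [0, 0, 0]], [[-0.002, -0.7, 0], [0, 0, 0]], [[-0.002, -0.8, 0], [0, 0, 0]], [[-0.002, -0.9, 0], [0, 0, 0]], [[-0.002, -1, 0], [0, 0, 0]]]'

```text
time: 20.95
tool_pos: [0.5145, 0.055, 0.0571]
orientation: [0.081, 0.702, -0.081, 0.703]
wrist_force: [-0.1, 0.9, 5.7]
finger_gap: -0.0002
```

```bash
python3 f.py
```

```text
21.15 [0.1  0.86 5.13] [0.61 0.53 0.34] [0.51449 0.0549  0.05711] [-45.63 -15.19   0.08]
```

Request:
apply_moves --deltas '[[[-0.002, -0.1, 0], [0, 0, 0]], [[-0.003, -0.2, 0], [0, 0, 0]], [[-0.003, -0.3, 0], [0, 0, 0]], [[-0.003, -0.4, 0], [0, 0, 0]], [[-0.004, -0.5, 0], [0, 0, 0]], [[-0.004, -0.6, 0], [0, 0, 0]], [[-0.004, -0.7, 0], [0, 0, 0]], [[-0.004, -0.8, 0], [0, 0, 0]], [[-0.004, -0.9, 0], [0, 0, 0]], [[-0.004, -1, 0], [0, 0, 0]]]'

```text
time: 22.4
tool_pos: [0.5122, 0.0453, 0.0571]
orientation: [0.081, 0.702, -0.081, 0.702]
wrist_force: [0.5, 1.5, 5.3]
finger_gap: 0.0001
```

```bash
python3 f.py; python3 look.py w6; python3 -c "
import cv2
cv2.imwrite('pics/w6z.png',cv2.resize(cv2.imread('pics/w6.png')[150:350,150:420],None,fx=2.9,fy=2.9))"
```

```text
22.6 [0.41 1.05 5.35] [0.33 0.85 0.49] [0.51213 0.04512 0.0571 ] [-45.33 -15.12   0.08]
[0.51214252 0.04509579 0.05711706] [ 0.08117085  0.70243248 -0.08123053  0.70242545] [0.11595282 0.13979794 5.87294082] 0.00022452560379562713
tip [0.51214225 0.04509464 0.04311706] [278.90177132 267.9175914 ]
nut@ .5308 .1255 [465.07521598 267.58297946] pad [230.6853703  254.16900807]
```

View pics/w6z.png

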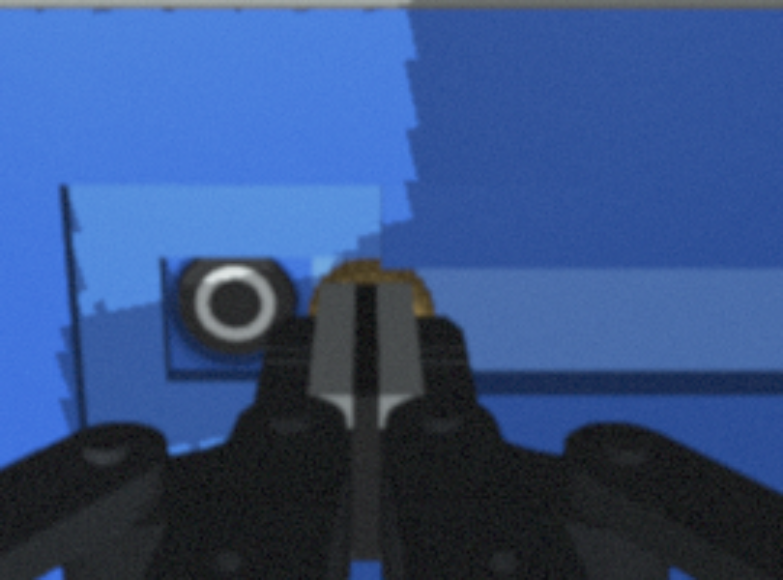

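The nut sits under the tips at zoom (372,290), with about 22 mm left to the pad at (235,303).

Request:
apply_moves --deltas '[[[-0.004, -0.1, 0], [0, 0, 0]], [[-0.005, -0.2, 0], [0, 0, 0]], [[-0.005, -0.3, 0], [0, 0, 0]], [[-0.006, -0.4, 0], [0, 0, 0]], [[-0.006, -0.5, 0], [0, 0, 0]], [[-0.006, -0.6, 0], [0, 0, 0]], [[-0.006, -0.7, 0], [0, 0, 0]], [[-0.006, -0.8, 0], [0, 0, 0]], [[-0.006, -0.9, 0], [0, 0, 0]], [[-0.006, -1, 0], [0, 0, 0]]]'

```text
time: 23.9
tool_pos: [0.5098, 0.0355, 0.0571]
orientation: [0.081, 0.702, -0.081, 0.702]
wrist_force: [-1.2, 0.6, 4.4]
finger_gap: 0.0001
```

```bash
python3 f.py
```

```text
24.1 [0.03 0.37 3.36] [0.7  0.44 0.55] [0.5098  0.03537 0.0571 ] [-4.590e+01 -1.564e+01  2.000e-02]
```

Request:
apply_moves --deltas '[[[0.002, -0.1, 0], [0, 0, 0]], [[0.003, -0.2, 0], [0, 0, 0]], [[0.003, -0.3, 0], [0, 0, 0]], [[0.003, -0.4, 0], [0, 0, 0]], [[0.003, -0.5, 0], [0, 0, 0]], [[0.003, -0.6, 0], [0, 0, 0]], [[0.003, -0.7, 0], [0, 0, 0]], [[0.003, -0.8, 0], [0, 0, 0]], [[0.003, -0.9, 0], [0, 0, 0]], [[0.003, -0.95, 0], [0, 0, 0]]]'

```text
time: 25.35
tool_pos: [0.5075, 0.026, 0.057]
orientation: [0.081, 0.703, -0.081, 0.702]
wrist_force: [-0.5, -0.2, 1.6]
finger_gap: 0.0002
```

```bash
python3 f.py; python3 look.py w7; python3 -c "
import cv2
cv2.imwrite('pics/w7z.png',cv2.resize(cv2.imread('pics/w7.png')[150:350,150:420],None,fx=2.9,fy=2.9))"
```

```text
25.55 [ 0.04 -0.23  0.94] [0.62 0.56 0.67] [0.50751 0.02615 0.05697] [-4.693e+01 -1.623e+01  3.000e-02]
[0.50755419 0.02629694 0.05698713] [ 0.08109095  0.7025604  -0.08116116  0.70231475] [1.05546119 0.43578727 1.52319604] -0.0003036730101654105
tip [0.5075492  0.02629612 0.04298713] [278.92228983 267.8315743 ]
nut@ .5308 .1255 [508.80070675 268.07642764] pad [270.79394723 254.59168517]
```

View pics/w7z.png

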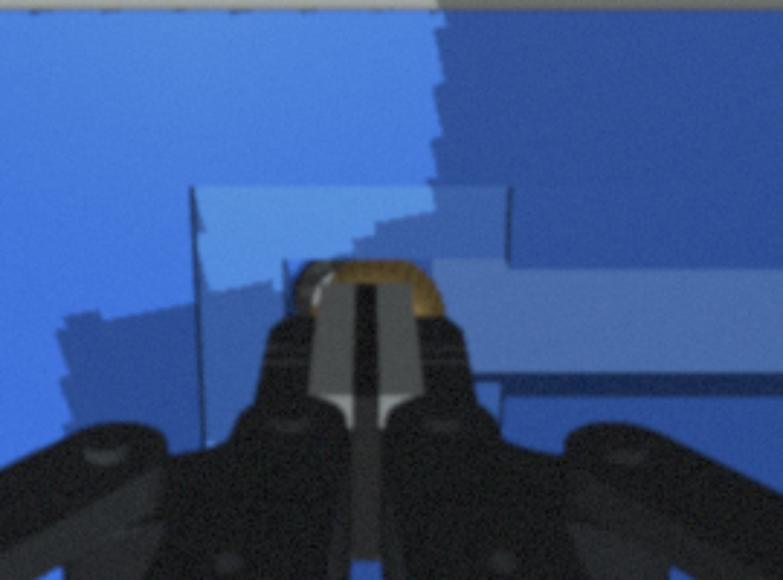

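The nut trails by about 1.5 mm and hasn't dropped yet; the pad's left edge is visible at zoom (315,285). I'll re-centre and press again.

Request:
apply_moves --deltas '[[[-0.04, 0, 0], [0, 0, 0]], [[-0.04, 0.1, 0], [0, 0, 0]], [[-0.04, 0.18, 0], [0, 0, 0]], [[-0.03, 0.18, 0], [0, 0, 0]], [[-0.02, 0.18, 0], [0, 0, 0]], [[-0.01, 0.18, 0], [0, 0, 0]], [[0, 0.18, 0], [0, 0, 0]], [[0.004, 0.18, 0], [0, 0, 0]], [[0.004, 0.18, 0], [0, 0, 0]], [[0.004, 0.18, 0], [0, 0, 0]]]'

```text
time: 26.85
tool_pos: [0.5082, 0.0281, 0.0571]
orientation: [0.081, 0.702, -0.081, 0.702]
wrist_force: [-1.0, 0.6, 1.7]
finger_gap: -0.0001
```

```bash
python3 f.py
```

```text
27.05 [-0.37  0.48  1.88] [0.54 0.46 0.29] [0.50818 0.02809 0.05711] [-4.670e+01 -1.622e+01 -3.000e-02]
```

Request:
apply_moves --deltas '[[[0.005, 0, 0], [0, 0, 0]], [[0.008, 0, 0], [0, 0, 0]], [[0.008, -0.05, 0], [0, 0, 0]], [[0.008, -0.12, 0], [0, 0, 0]], [[0.008, -0.2, 0], [0, 0, 0]], [[0.009, -0.28, 0], [0, 0, 0]], [[0.009, -0.36, 0], [0, 0, 0]], [[0.01, -0.44, 0], [0, 0, 0]], [[0.01, -0.52, 0], [0, 0, 0]], [[0.01, -0.6, 0], [0, 0, 0]]]'

```text
time: 28.3
tool_pos: [0.5067, 0.0222, 0.057]
orientation: [0.081, 0.702, -0.081, 0.702]
wrist_force: [0.6, 0.3, -0.0]
finger_gap: -0.0
```

```bash
python3 f.py; python3 look.py w8; python3 -c "
import cv2
cv2.imwrite('pics/w8z.png',cv2.resize(cv2.imread('pics/w8.png')[150:350,150:420],None,fx=2.9,fy=2.9))"
```

```text
28.5 [-0.   -0.14  0.17] [0.52 0.28 0.26] [0.50675 0.02215 0.05698] [-47.35 -16.49   0.  ]
[0.50677534 0.02223862 0.05698648] [ 0.08115659  0.70242519 -0.08112564  0.7024465 ] [0.17390736 0.1350075  0.18378189] -4.509261046033955e-05
tip [0.50677583 0.02223918 0.04298648] [278.91132067 267.87721168]
nut@ .5308 .1255 [518.1641707  267.75428594] pad [279.33106448 254.30166987]
```

View pics/w8z.png

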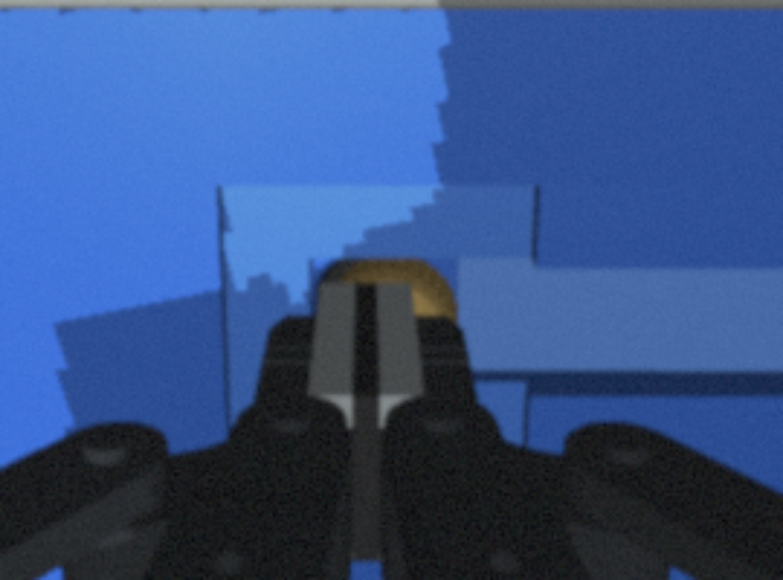

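The force has gone to zero, so the nut looks to have dropped. I'll lift clear and check.

Request:
apply_moves --deltas '[[[-0.3, 0, 0], [0, 0, 0]], [[-1, 0, 0], [0, 0, 0]], [[-2, 0, 0], [0, 0, 0]], [[-3.5, 0, -1], [0, 0, 0]], [[-5, 0, -2], [0, 0, 0]], [[-6, 0, -3], [0, 0, 0]], [[-6, 0, -4], [0, 0, 0]], [[-6, 0, -4], [0, 0, 0]], [[-6, 0, -4], [0, 0, 0]], [[-6, 0, -4], [0, 0, 0]]]'

```text
time: 29.8
tool_pos: [0.468, 0.0312, 0.1167]
orientation: [0.081, 0.703, -0.081, 0.702]
wrist_force: [-0.1, -0.2, 0.4]
finger_gap: 0.0001
```

```bash
python3 look.py w9; python3 - <<'E'
import cv2,pickle
from h import *
a=cv2.imread('pics/w9.png');cv2.imwrite('pics/w9z.png',cv2.resize(a[190:330,180:380],None,fx=4,fy=4,interpolation=cv2.INTER_CUBIC))
s,c=pickle.load(open('w9.pkl','rb'))
# relief top edge in w8
s8,c8=pickle.load(open('w8.pkl','rb'))
for px in ((220,187),(537,187)): print(ray(0,150+px[0]/2.9,150+px[1]/2.9,.04,c8))
E
```

```text
[0.46800549 0.03121602 0.11668089] [ 0.08111466  0.70251599 -0.08130769  0.70233949] [-0.13775314 -0.17610581  0.42074253] 0.00011369921624320522
tip [0.46800157 0.03121262 0.10268089] [278.87049304 267.86245942]
nut@ .5308 .1255 [444.71235118 283.53256829] pad [278.37655558 273.00561507]
[0.4783394  0.00525318 0.04      ]
[0.48908904 0.05134388 0.04      ]
```

View pics/w9.png

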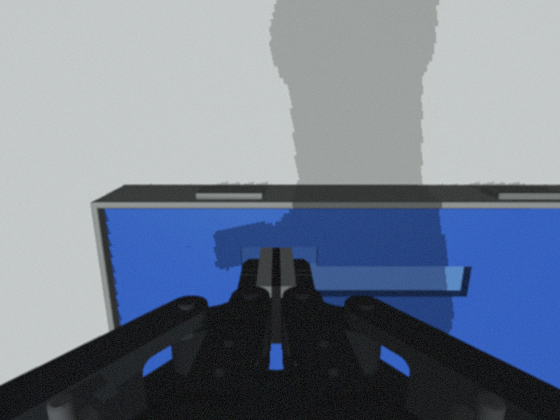

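View pics/w9z.png

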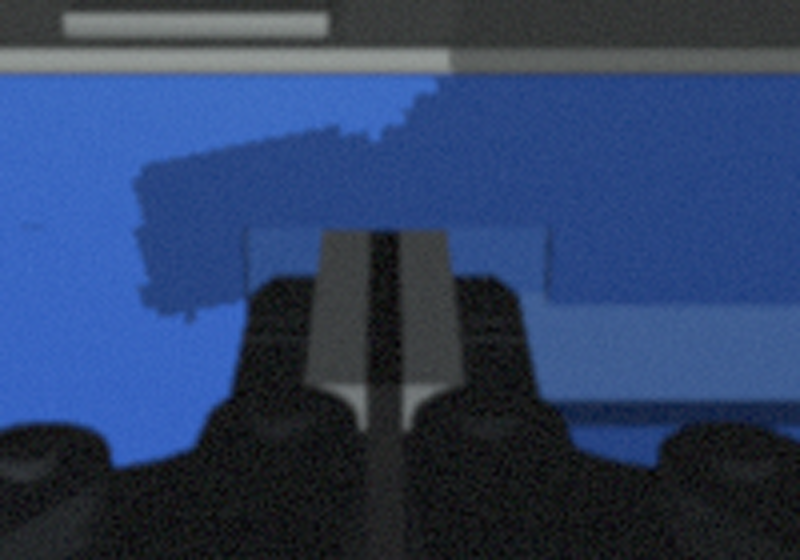

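Request:
apply_moves --deltas '[[[-0.3, 0, 1], [0, 0, 0]], [[-1, 0, 2], [0, 0, 0]], [[-2, 0, 4], [0, 0, 0]], [[-3, 0, 5.5], [0, 0, 0]], [[-3, 0, 6.5], [0, 0, 0]], [[-3, 0, 6.5], [0, 0, 0]], [[-3, 0, 6.5], [0, 0, 0]], [[-3, 0, 6.5], [0, 0, 0]], [[-3, 0, 6.5], [0, 0, 0]], [[-3, 0, 6.5], [0, 0, 0]]]'

```text
time: 31.1
tool_pos: [0.531, 0.0166, 0.147]
orientation: [0.081, 0.702, -0.081, 0.702]
wrist_force: [0.6, -0.2, 1.0]
finger_gap: 0.0001
```

```bash
python3 look.py w10; python3 - <<'E'
import cv2
a=cv2.imread('pics/w10.png');cv2.imwrite('pics/w10z.png',cv2.resize(a[140:280,180:380],None,fx=4,fy=4,interpolation=cv2.INTER_CUBIC))
E
```

```text
[0.53097178 0.01660214 0.14697389] [ 0.0811011   0.7024723  -0.08106706  0.70241256] [ 0.58034129 -0.22012394  0.95489659] 5.309516549353039e-05
tip [0.53097069 0.01660294 0.13297389] [278.88320155 267.91562565]
nut@ .5308 .1255 [436.18496036 174.44510749] pad [278.10856321 170.43387996]
```

View pics/w10z.png

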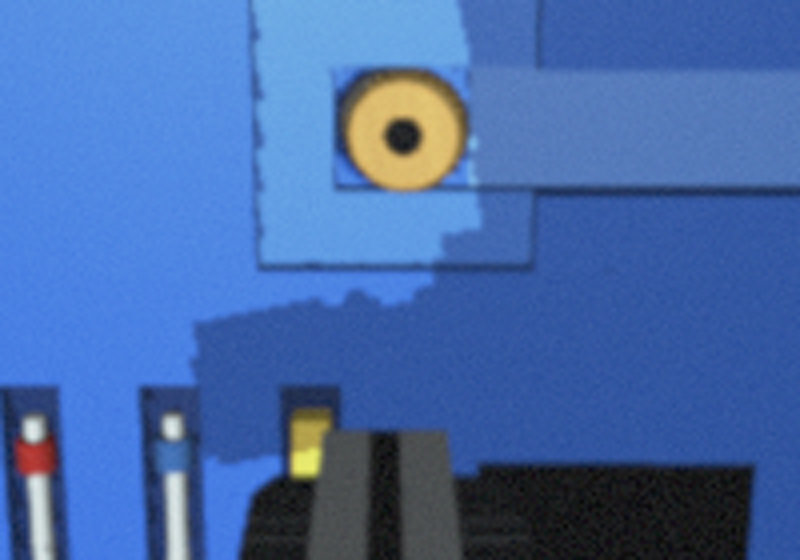

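The nut has dropped into the pocket and is level, with its hole at px (280.4,173.5). Now I'll work out the press position.

```bash
python3 - <<'E'
import pickle
from h import *
from scipy.spatial.transform import Rotation as R
s,c=pickle.load(open('w10.pkl','rb'))
n=ray(0,280.4,173.4,.0405,c);print(n)
for px in ((253+180*4,20),):pass
z=lambda x,y:(180+(x+.5)/4-.5,140+(y+.5)/4-.5)
print([ray(0,*z(*p),.04,c).round(4) for p in ((260,268),(531,268))])
T=R.from_quat(s['orientation']).as_matrix()
print("tool cm to TCP over nut",T.T@(n-s['tool_pos'])*100)
E
```

```text
[0.50691737 0.02405348 0.0405    ]
[array([ 0.5242, -0.0054,  0.04  ]), array([0.5349, 0.0405, 0.04  ])]
tool cm to TCP over nut [10.6476205  0.1771066 -2.510991 ]
```

Request:
apply_moves --deltas '[[[0.5, 0.05, -1], [0, 0, 0]], [[2, 0.15, -2], [0, 0, 0]], [[4, 0.22, -2.5], [0, 0, 0]], [[6, 0.22, -2.5], [0, 0, 0]], [[7.5, 0.22, -2.5], [0, 0, 0]], [[8.4, 0.22, -2.5], [0, 0, 0]], [[8.8, 0.22, -2.5], [0, 0, 0]], [[9, 0.22, -2.5], [0, 0, 0]], [[9, 0.22, -2.5], [0, 0, 0]], [[9, 0.22, -2.5], [0, 0, 0]]]'

```text
time: 32.4
tool_pos: [0.5076, 0.0244, 0.0573]
orientation: [0.081, 0.702, -0.081, 0.703]
wrist_force: [-1.0, -0.2, -0.6]
finger_gap: -0.0003
```

Request:
apply_moves --deltas '[[[0.03, 0, 0], [0, 0, 0]], [[0.06, 0, 0], [0, 0, 0]], [[0.09, 0, 0], [0, 0, 0]], [[0.12, 0, 0], [0, 0, 0]], [[0.15, 0, 0], [0, 0, 0]], [[0.17, 0, 0], [0, 0, 0]], [[0.19, 0, 0], [0, 0, 0]], [[0.2, 0, 0], [0, 0, 0]], [[0.2, 0, 0], [0, 0, 0]], [[0.2, 0, 0], [0, 0, 0]]]'

```text
time: 33.65
tool_pos: [0.5073, 0.0244, 0.055]
orientation: [0.081, 0.702, -0.081, 0.702]
wrist_force: [-0.5, -0.2, -1.0]
finger_gap: 0.0002
```

```bash
python3 f.py;  python3 look.py w11; python3 - <<'E'
import cv2
a=cv2.imread('pics/w11.png');cv2.imwrite('pics/w11z.png',cv2.resize(a[190:330,180:380],None,fx=4,fy=4,interpolation=cv2.INTER_CUBIC))
E
```

```text
33.85 [-0.4   0.01  0.15] [0.52 0.39 0.69] [0.50727 0.02437 0.05498] [-47.5 -16.4   0. ]
[0.50729191 0.02439626 0.05497308] [ 0.08114456  0.70242876 -0.081123    0.70244463] [-0.85216514 -0.10138009  0.81325259] 4.998600402157609e-05
tip [0.50729227 0.02439664 0.04097308] [278.94462107 267.89238258]
nut@ .5308 .1255 [516.15016839 269.78336703] pad [274.75445787 256.00298926]
```

View pics/w11z.png

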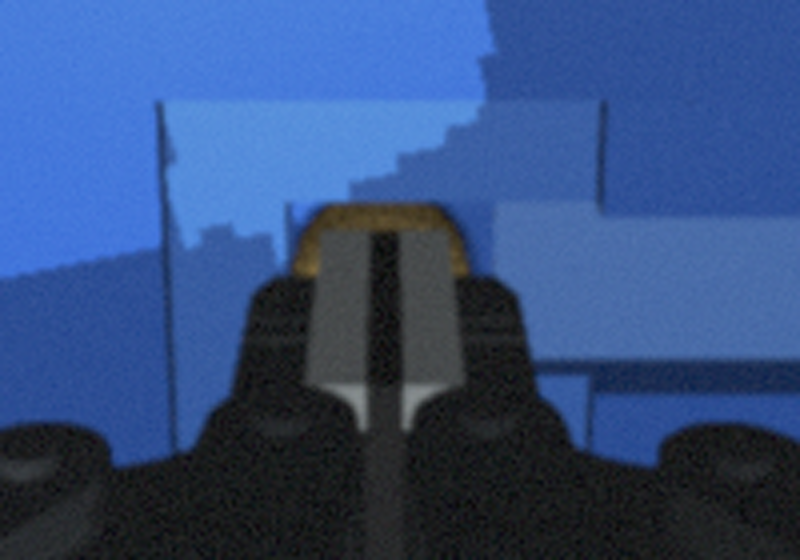

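The tips are centred on the nut and clear of the relief walls. Pressing down now.

Request:
apply_moves --deltas '[[[0.015, 0, 0], [0, 0, 0]], [[0.03, 0, 0], [0, 0, 0]], [[0.045, 0, 0], [0, 0, 0]], [[0.06, 0, 0], [0, 0, 0]], [[0.075, 0, 0], [0, 0, 0]], [[0.09, 0, 0], [0, 0, 0]], [[0.105, 0, 0], [0, 0, 0]], [[0.115, 0, 0], [0, 0, 0]], [[0.125, 0, 0], [0, 0, 0]], [[0.135, 0, 0], [0, 0, 0]]]'

```text
time: 35.15
tool_pos: [0.5075, 0.0244, 0.0544]
orientation: [0.081, 0.702, -0.081, 0.703]
wrist_force: [-3.4, -0.5, 12.3]
finger_gap: 0.0001
```

```bash
python3 f.py
```

```text
35.35 [-3.36 -0.26 12.18] [0.34 0.3  0.69] [0.50744 0.02439 0.05442] [-42.61 -15.76  -1.04]
```

Request:
apply_moves --deltas '[[[0.01, 0, 0], [0, 0, 0]], [[0.02, 0, 0], [0, 0, 0]], [[0.03, 0, 0], [0, 0, 0]], [[0.04, 0, 0], [0, 0, 0]], [[0.05, 0, 0], [0, 0, 0]], [[0.06, 0, 0], [0, 0, 0]], [[0.07, 0, 0], [0, 0, 0]], [[0.08, 0, 0], [0, 0, 0]], [[0.09, 0, 0], [0, 0, 0]], [[0.1, 0, 0], [0, 0, 0]]]'

```text
time: 36.6
tool_pos: [0.5074, 0.0243, 0.0535]
orientation: [0.081, 0.702, -0.081, 0.703]
wrist_force: [-3.5, -0.5, 13.6]
finger_gap: -0.0
```

```bash
python3 f.py
```

```text
36.8 [-3.47 -0.37 13.28] [0.58 0.43 0.2 ] [0.50745 0.02438 0.05353] [-42.06 -15.65  -1.17]
```

Pad moving at ~13.5–14 N. Continue.

Request:
apply_moves --deltas '[[[0.012, 0, 0], [0, 0, 0]], [[0.025, 0, 0], [0, 0, 0]], [[0.04, 0, 0], [0, 0, 0]], [[0.055, 0, 0], [0, 0, 0]], [[0.07, 0, 0], [0, 0, 0]], [[0.085, 0, 0], [0, 0, 0]], [[0.1, 0, 0], [0, 0, 0]], [[0.115, 0, 0], [0, 0, 0]], [[0.13, 0, 0], [0, 0, 0]], [[0.145, 0, 0], [0, 0, 0]]]'

```text
time: 38.05
tool_pos: [0.5076, 0.0244, 0.0521]
orientation: [0.081, 0.702, -0.081, 0.703]
wrist_force: [-3.3, -0.5, 13.5]
finger_gap: 0.0003
```

```bash
python3 f.py
```

```text
38.25 [-3.4  -0.18 13.03] [0.46 0.64 0.47] [0.50754 0.02439 0.05211] [-42.14 -15.48  -1.11]
```

Request:
apply_moves --deltas '[[[0.012, 0, 0], [0, 0, 0]], [[0.025, 0, 0], [0, 0, 0]], [[0.04, 0, 0], [0, 0, 0]], [[0.055, 0, 0], [0, 0, 0]], [[0.07, 0, 0], [0, 0, 0]], [[0.085, 0, 0], [0, 0, 0]], [[0.1, 0, 0], [0, 0, 0]], [[0.115, 0, 0], [0, 0, 0]], [[0.13, 0, 0], [0, 0, 0]], [[0.14, 0, 0], [0, 0, 0]]]'

```text
time: 39.5
tool_pos: [0.5075, 0.0244, 0.0507]
orientation: [0.081, 0.702, -0.081, 0.703]
wrist_force: [-3.0, 0.7, 13.1]
finger_gap: -0.0003
```

```bash
python3 f.py
```

```text
39.7 [-2.99  0.27 13.06] [0.27 0.37 0.24] [0.50753 0.02438 0.0507 ] [-42.21 -15.4   -1.11]
```

Request:
apply_moves --deltas '[[[0.01, 0, 0], [0, 0, 0]], [[0.02, 0, 0], [0, 0, 0]], [[0.03, 0, 0], [0, 0, 0]], [[0.04, 0, 0], [0, 0, 0]], [[0.05, 0, 0], [0, 0, 0]], [[0.055, 0, 0], [0, 0, 0]], [[0.06, 0, 0], [0, 0, 0]], [[0.06, 0, 0], [0, 0, 0]], [[0.06, 0, 0], [0, 0, 0]], [[0.06, 0, 0], [0, 0, 0]]]'

```text
time: 40.95
tool_pos: [0.5075, 0.0244, 0.0501]
orientation: [0.081, 0.702, -0.081, 0.703]
wrist_force: [-3.1, 0.2, 13.6]
finger_gap: 0.0
```

```bash
python3 f.py
```

```text
41.15 [-3.26  0.06 13.29] [0.16 0.44 0.24] [0.50755 0.02438 0.05012] [-42.2  -15.37  -1.12]
```

Near the bottom. Small increments until the force climbs to ~17 N.

Request:
apply_moves --deltas '[[[0.003, 0, 0], [0, 0, 0]], [[0.006, 0, 0], [0, 0, 0]], [[0.009, 0, 0], [0, 0, 0]], [[0.012, 0, 0], [0, 0, 0]], [[0.015, 0, 0], [0, 0, 0]], [[0.018, 0, 0], [0, 0, 0]], [[0.018, 0, 0], [0, 0, 0]], [[0.018, 0, 0], [0, 0, 0]], [[0.018, 0, 0], [0, 0, 0]], [[0.018, 0, 0], [0, 0, 0]]]'

```text
time: 42.4
tool_pos: [0.5076, 0.0244, 0.0501]
orientation: [0.081, 0.702, -0.081, 0.703]
wrist_force: [-4.1, -0.0, 14.6]
finger_gap: -0.0004
```

```bash
python3 f.py
```

```text
42.6 [-3.74  0.1  14.79] [0.68 0.28 0.54] [0.50756 0.02439 0.05006] [-41.46 -15.3   -1.29]
```

Request:
apply_moves --deltas '[[[0.003, 0, 0], [0, 0, 0]], [[0.006, 0, 0], [0, 0, 0]], [[0.009, 0, 0], [0, 0, 0]], [[0.012, 0, 0], [0, 0, 0]], [[0.014, 0, 0], [0, 0, 0]], [[0.014, 0, 0], [0, 0, 0]], [[0.014, 0, 0], [0, 0, 0]], [[0.014, 0, 0], [0, 0, 0]], [[0.014, 0, 0], [0, 0, 0]], [[0.014, 0, 0], [0, 0, 0]]]'

```text
time: 43.85
tool_pos: [0.5076, 0.0244, 0.05]
orientation: [0.081, 0.702, -0.081, 0.703]
wrist_force: [-4.3, -0.0, 16.3]
finger_gap: -0.0001
```

```bash
python3 f.py
```

```text
44.05 [-4.14  0.28 16.45] [0.54 0.48 0.42] [0.50756 0.02438 0.05003] [-40.8  -15.23  -1.43]
```

The pad is on its stop: 16.5 N with only 0.03 mm of further travel. Releasing and lifting to look.

Request:
apply_moves --deltas '[[[-0.05, 0, 0], [0, 0, 0]], [[-0.1, 0, 0], [0, 0, 0]], [[-0.3, 0, 0], [0, 0, 0]], [[-0.8, 0, 0], [0, 0, 0]], [[-2, 0, 0], [0, 0, 0]], [[-4, 0, 0.5], [0, 0, 0]], [[-6, 0, 1.5], [0, 0, 0]], [[-8, 0, 2.5], [0, 0, 0]], [[-9.5, 0, 2.5], [0, 0, 0]], [[-9.5, 0, 2.5], [0, 0, 0]]]'

```text
time: 45.3
tool_pos: [0.5319, 0.0188, 0.145]
orientation: [0.081, 0.702, -0.081, 0.703]
wrist_force: [0.1, -0.4, -0.7]
finger_gap: 0.0001
```

```bash
python3 look.py w12; python3 - <<'E'
import cv2
a=cv2.imread('pics/w12.png');cv2.imwrite('pics/w12z.png',cv2.resize(a[140:280,180:380],None,fx=4,fy=4,interpolation=cv2.INTER_CUBIC))
E
```

```text
[0.53192802 0.01883748 0.14499409] [ 0.08142179  0.70178413 -0.08083768  0.70308946] [ 0.07359693 -0.39342599 -0.71451204] 5.273241502349068e-05
tip [0.53195502 0.018846   0.13099412] [278.90117658 267.84321424]
nut@ .5308 .1255 [433.80840442 174.01594639] pad [274.56507786 170.00273899]
```

View pics/w12z.png

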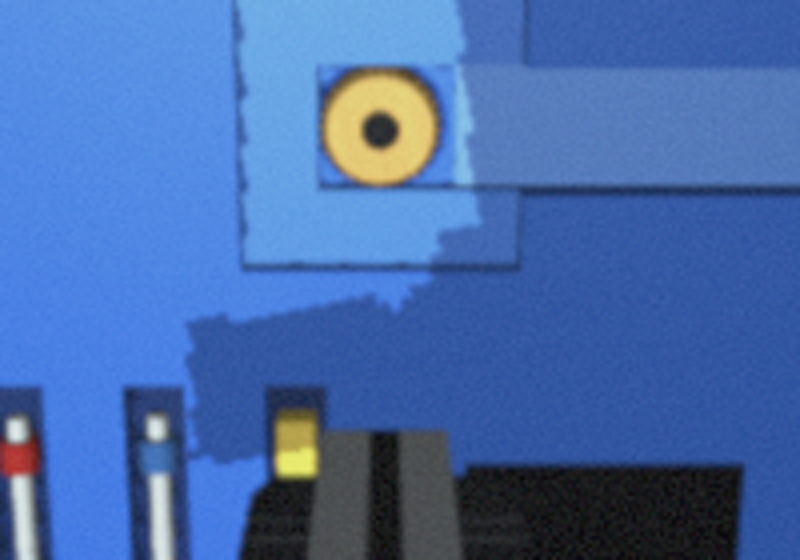

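```bash
python3 - <<'E'
from h import *
import pickle
s,c=pickle.load(open('w12.pkl','rb'))
print(ray(0,180+381/4,140+130/4,.036,c), ctrl.sense()['time'])
print(ctrl.hand_in())
E
```

```text
[0.50717673 0.02298173 0.036     ] 45.35
the job is handed in; nothing more can be done
None
```

The nut is back in its pocket and pressed fully down, and I handed the job in at 45.4 s of the 67 s allowed. No verdict was reported.

- **Slide:** I slid the nut about 105 mm along the channel with closed fingertips, mostly at 3–5.4 N by wrist force. I moved at under 11 mm/s and never lifted the nut. The tips lost contact twice and left the nut about 2 mm behind, so I moved back over it and continued. It then dropped level onto the lift pad.
- **Press:** The pad moved at about 13–14 N and stopped firmly at 16.5 N vertical (about 17 N in total). The tool came down 4.4–4.6 mm after touching the nut. It stopped within about 0.1 mm of where I expected fully down to be.
- **Last check:** The final wrist picture shows the nut level and centred. Its centre measures (0.5072, 0.0230), against about (0.5067–0.5071, 0.0226–0.0229) for the pocket. The gripper was about 95 mm above the nut, touching nothing, and the cutters and yellow stick were still in their slots.

**Not certain:**
- The camera calibration disagreed with the visible fingertip position by about 1 mm.
- I could not read the pad's position directly; I inferred that it is fully down from the tool height and the firm stop.
- Forces were only sampled at the end of each move and while holding still, so brief peaks in between would not show.
- I did not check the bench items again in the last pictures, but the arm stayed well clear of them and of the gauge arm.

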